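# Pop open the wide touch-latch cupboard

### The job

Open the wider of the two small handleless cupboards: first push the ramekin that stands in front of it along the worktop, out of the way of its door, then press the door in with the fingertips (a little steel disc marks the place) so that the touch catch lets go and the spring swings the door ajar, and take the hand away. Only touch and push, grasping nothing: do not pick the ramekin up or tip it, and never let it and the wide cupboard or its door knock together. The narrow cupboard stays shut, and the mug, the garlic and the pepper mill stay where they are.

Things in the scene. Friction and masses are not known exactly. Their poses are not given: they have to be found in the camera images.
- wide_cupboard: pale wooden cupboard fixed on the worktop, 130 deep (x) x 220 wide (y) x 115 high mm, bare top. Origin: centre of its underside; x points into the cupboard, front to back, y to the left seen from the front, z up. Its one door fills the front; the door's face lies 71 mm in front of the origin (x = -0.071), 6 mm proud of the 10 mm boards round it.
- wide_hinge (a point): point on the upright hinge line of the wide door, at the left end of its face, mid-height (cupboard frame x -0.071, y +0.098, z 0.0595). The door is 196 wide, 87 high, 12 mm thick, from 16 to 103 mm above the worktop; its free edge is at y = -0.098 when shut. Axes as the cupboard's.
- wide_door (a joint): wide door's angle, rad: 0 shut, negative pressed in (stop at -0.033, 5.5 mm at the disc), positive open. Pressed in about 4 mm at the disc (3 to 4 N there) the catch lets go for good; as the finger draws back, the spring swings the door in 1.5 s out towards the robot to about 0.55, where it stands, its free edge 100 mm in front of the shut face.
- wide_pad (a point): centre of the steel disc (18 mm across, 1 mm proud) on the wide door's front face, where to press: 26 mm from the free edge, 83.5 mm above the worktop and 31.5 mm below the top; straight in is the cupboard's +x. It moves with the door.
- narrow_cupboard: the same cupboard but 140 mm wide, fixed beside the wide one, on its left or right; to be left shut. Origin and axes alike.
- narrow_door (a joint): the narrow cupboard's door angle, rad: 0 shut, positive open; the same sort of catch, so do not press it.
- ramekin: loose open stoneware ramekin, 61 mm across at the rim, 52 at the foot, 37 high, about 0.12 kg, standing on the worktop in front of the wide door with its axis about 70 mm out from the door's face, so that the opening door would strike it. Origin: centre of its underside; z up.
- mug: pale mug, 90 x 122 x 100 mm, a bystander at the right. Origin: centre of its underside.
- garlic: garlic bulb, 50 mm across, 48 high, a bystander at the left. Origin: centre of its underside.
- pepper_mill: wooden pepper mill, 58 mm across, 150 high, a bystander at the left. Origin: centre of its underside.
Not all that is in view belongs to the job. What is shaped like the ramekin but orange is not meant.

How it is judged:
By the outcome, as a careful person would: the job done as asked, in the order asked, and still so for the second after the job is handed in, with the robot touching nothing.
It also fails if it takes over 54 s, if anything falls off the work surface, if the arm or the gripper's body presses on something with over 40 N, if the wrist force passes 120 N, or if a joint passes its speed limit or range.

### The arm

A 7-joint arm with a two-finger parallel gripper is mounted at the origin on a cart in front of the work surface, level with it; the furniture and walls round the work are solid. World frame = base frame: x ahead of the robot, y to its left, z up, the work surface at z = 0. Lengths are in m, angles in rad, forces in N, time in s.
With the tool pointing down it reaches from about 0.425 to 0.8 m from the base axis. Payload 8.3 kg.
Tool frame: the origin (TCP) lies at the very end of the fingers, on their centre line; the grasp point (between the pads) lies 19 mm behind it; z points along the fingers, x is the direction in which the jaws open and shut, and the axes are right-handed (so a half turn about z gives the same grasp; the last joint's range is limited). The gripper opens to 85 mm and grips with 20 to 120 N. Pads are 22 mm wide; open, the fingers measure 114 mm over their backs; the gripper's body (76 mm by 85 mm) begins 54 mm behind the grasp point. The pads swing forward as they close: fully open they stand 13 mm farther back than shut.
Start: joints at [-1.194, 0.383, 0.016, 1.37, -0.006, 1.388, -0.046], TCP at [0.266, 0.566, 0.231] pointing down, gripper open.
Joint ranges: [-2.95, 2.95], [-0.25, 2.06], [-1.52, 1.56], [0.18, 2.33], [-1.44, 4.58], [0.02, 2.06], [-3.01, 3.01]. Speed limits (rad/s): [2.39, 2.39, 3.01, 3.01, 3.14, 3.14, 3.14].

### API

Orientations are given as a unit quaternion [x, y, z, w].
In Python, from workcell import bot, eyes gives the robot as it stands.
- The arm moves only by the tool apply_moves, never from a script. Its argument "increments" is a list of rows, each an object with "jaw": the opening, from -1 (shut) to 1 (fully open); "offset": the shift along the tool's x, y, z as a fraction of full scale, a list of three; "roll": the turn about the tool's z as a fraction of full scale. In form: [{"jaw": jaw, "offset": [tx, ty, tz], "roll": roll}, ...]. A call has 1 to 5 rows; each row is the pose to reach, as a shift and turn from the pose commanded when the call began, along the tool's axes at that moment; what a row does not reach only later rows make up. Full scale, the value 1, is 30 cm for a shift and 90 degrees for a turn. A row lasts 1/12 s, in which the tool goes at most 41.7 mm and 7.16 degrees, less where a joint would pass 70% of its speed; a pose out of reach is approached as far as the arm can. A call with a number of a shift or a turn outside -1 to 1 is refused whole. A call with a gripper value outside its range is refused whole. The fingers move at their own pace and stop on an object; "grip_force" is the grip in N (left out, the last holds). Time passes only in rows, so rows that repeat a pose let the fingers close. It gives the time, the measured TCP pose, the force and the opening at its end, in the units of the state.
- bot.sense(): the state, without advancing time (a new reading comes with each control period).
- eyes.grab_frame(name): name is "scene" or "top" or "wrist"; returns a dict with "frame" (480x640x3 uint8, blue, green, red), "K" (3x3 intrinsics, pixels), "eye" and "orientation" of the camera in the world; the wrist camera has in their place "T_tool_cam" (4x4, takes a point from camera to tool coordinates, whose origin is the TCP and whose axes are the tool frame's). Camera axes: x right, y up, looking along -z (the intrinsics and any distortion apply to the point x, -y, -z); pixel columns grow to the right and rows downward; lengths in m; the calibration is good to about 2 mm. A picture is of the moment at which its call begins: read the wrist's pose just before it. There is no depth.
- bot.sign_off(): hands the job in, once; it reports no verdict.
The state is a dict: "time_s": time; "qpos": joint angles; "joint_vel": joint speeds; "joint_efforts": joint torques, N m; "tcp_pos": TCP position; "tcp_rot": TCP orientation; "ft_force": force on the tool from outside, world axes, zero at the start; "torque": the same for the moment, N m; "finger_gap": finger opening in m.
Only numpy, scipy, OpenCV 4.12 (cv2) and the standard library are available. Lean on these libraries where they do the work, as an engineer would, in place of code of your own. Each camera call takes 0.05 s, during which the arm holds its last target.

## Working session

There is one attempt and no reset: what is moved stays moved. The work goes in short steps, Python scripts to look and compute and a tool call to move; the robot and the scene stay as the last step left them, time stands still between calls to the robot, and variables do not carry over. Pictures are saved under pics/ and viewed, and the job is handed in when it is done.

Besides the shell and the picture viewer there is one more tool, called after "Request:" by a JSON object that holds its "method" and its "body", one argument or row to a line. apply_moves: Moves the arm, as the interface text tells. Shift numbers are shares of 30 cm and turn numbers shares of 90 degrees, none past 1 either way. Its arguments: {"type":"object","properties":{"increments":{"type":"array"},"grip_force":{"type":"number"}},"required":["increments"]}

```bash
ls; mkdir -p pics; python3 - <<'E'
from workcell import bot, eyes
import cv2,numpy as np
s=bot.sense(); print(s)
for n in ("scene","top"):
    d=eyes.grab_frame(n); cv2.imwrite(f"pics/{n}0.png",d["frame"])
    print(n,d["K"],d["eye"],d["orientation"],[k for k in d])
E
```

```text
pics
{'time_s': 0.0, 'qpos': array([-1.19388942,  0.38423867,  0.01643028,  1.37117344, -0.00630155,
        1.3881813 , -0.04649982]), 'joint_vel': array([ 0.0002627 ,  0.00074348,  0.00141573,  0.00096008, -0.00031736,
        0.00129294,  0.00034284]), 'joint_efforts': array([ 7.60876046e-04, -6.27595997e+01,  8.45003966e-01, -3.71821940e+01,
        1.67613075e-02,  1.43798089e-02, -1.46165439e-05]), 'tcp_pos': array([0.26588572, 0.56506694, 0.23027025]), 'tcp_rot': array([ 8.44320191e-01,  5.35838095e-01, -8.08454709e-04,  5.45574851e-04]), 'ft_force': array([-1.03838716,  0.46741284, -0.08822878]), 'torque': array([ 0.01482372, -0.00884506, -0.0011013 ]), 'finger_gap': 0.0855501786379615}
scene [[573.15980177   0.         323.05909119]
 [  0.         573.15980177 246.4224611 ]
 [  0.           0.           1.        ]] [-0.28015759 -1.08270762  0.76426075] [ 0.49618658 -0.15446416 -0.27823569  0.80778995] ['frame', 'K', 'eye', 'orientation']
top [[514.02259039   0.         318.54767938]
 [  0.         514.02259039 238.87721142]
 [  0.           0.           1.        ]] [0.26400185 0.00689412 1.29506216] [-0.07352516  0.08024447  0.74100043 -0.66262602] ['frame', 'K', 'eye', 'orientation']
```

View pics/scene0.png

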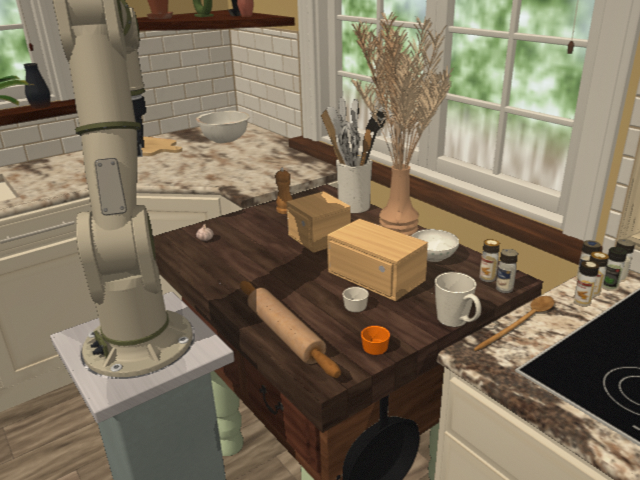

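View pics/top0.png

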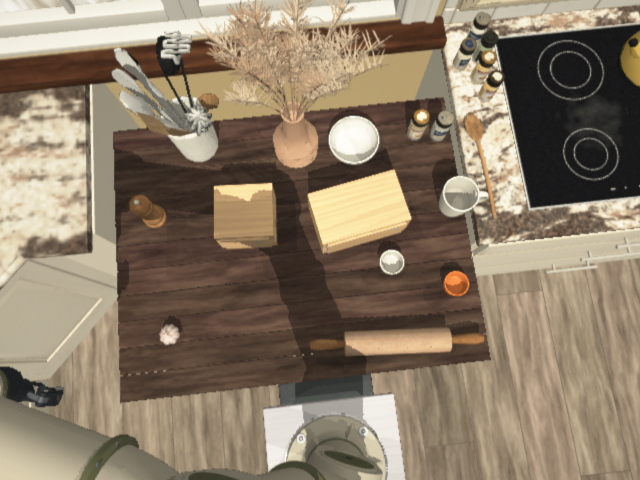

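The scene view shows the wide cupboard at about (377,257), with its disc near (381,268) and the white ramekin at (355,298). The orange decoy is at (376,339), the mug at (456,298), the narrow cupboard at (320,220), the garlic at (204,232) and the mill at (283,190). In the top view, the ramekin is at (392,262), the wide cupboard at (359,212), the orange decoy at (456,283) and the rolling pin near (398,342). Next I'll measure.

```bash
cat > h.py <<'E'
import cv2,numpy as np
from scipy.spatial.transform import Rotation as R
from workcell import bot, eyes
def cam(n):
    s=bot.sense(); d=eyes.grab_frame(n)
    if n=="wrist":
        T=np.eye(4);T[:3,:3]=R.from_quat(s["tcp_rot"]).as_matrix();T[:3,3]=s["tcp_pos"]
        W=T@np.array(d["T_tool_cam"]); d["eye"]=W[:3,3]; d["Rm"]=W[:3,:3]
    else: d["Rm"]=R.from_quat(d["orientation"]).as_matrix()
    return d
def ray(d,u,v):
    K=d["K"]; p=np.array([(u-K[0,2])/K[0,0],-(v-K[1,2])/K[1,1],-1.]); return d["Rm"]@p
def onz(d,u,v,z):
    r=ray(d,u,v); e=np.array(d["eye"]); return e+r*(z-e[2])/r[2]
def proj(d,p):
    q=d["Rm"].T@(np.array(p)-d["eye"]); K=d["K"]; return np.array([K[0,2]+K[0,0]*q[0]/-q[2],K[1,2]+K[1,1]*q[1]/q[2]])
def tri(d1,a,d2,b):
    r1=ray(d1,*a);r2=ray(d2,*b);e1=np.array(d1["eye"]);e2=np.array(d2["eye"])
    t=np.linalg.lstsq(np.c_[r1,-r2],e2-e1,rcond=None)[0]
    p,q=e1+t[0]*r1,e2+t[1]*r2; return (p+q)/2,np.linalg.norm(p-q)
E
python3 - <<'E'
from h import *
t=cam("top"); s=cam("scene")
c=t["frame"][160:310,190:500]; cv2.imwrite("pics/tcrop.png",cv2.resize(c,None,fx=2.5,fy=2.5,interpolation=cv2.INTER_CUBIC))
c=s["frame"][180:360,270:490]; cv2.imwrite("pics/scrop.png",cv2.resize(c,None,fx=3.3,fy=3.3,interpolation=cv2.INTER_CUBIC))
# wide cupboard top & ramekin masks in top view
hsv=cv2.cvtColor(t["frame"],cv2.COLOR_BGR2HSV)
m=cv2.inRange(hsv,(10,50,120),(30,200,255)); 
n,l,st,ce=cv2.connectedComponentsWithStats(m)
for i in range(1,n):
    if st[i,4]>300: print("wood",st[i],ce[i])
m=cv2.inRange(hsv,(0,0,130),(180,60,255)); 
n,l,st,ce=cv2.connectedComponentsWithStats(m)
for i in range(1,n):
    if 150<st[i,4]<5000: print("white",st[i],ce[i], onz(t,*ce[i],0.03))
E
```

```text
wood [  186     0   248   169 20624] [300.52545578  73.10429597]
wood [ 444    0  196   37 2873] [534.67594849  16.89836408]
wood [622  32  18  54 594] [632.12794613  61.56565657]
wood [ 438   36  202  215 6555] [510.61037376 168.14035088]
wood [  0  42 157  18 473] [78.14587738 50.37843552]
wood [149  77  27  25 314] [163.11464968  87.20700637]
wood [103  81  81  58 837] [139.38829152 111.90083632]
wood [   0   89   89   77 3448] [ 41.00203016 128.79524362]
wood [  8 168  65  20 649] [ 37.92758089 176.52542373]
wood [   0  169   92   99 2231] [ 56.2021515  223.72254594]
wood [ 307  169  105   85 5925] [358.66666667 211.12337553]
wood [ 214  183   62   67 3692] [243.69447454 214.12107259]
wood [471 239 153  20 412] [542.97330097 248.97330097]
wood [  371   257   269   223 43166] [533.67360886 383.79164157]
wood [443 271  27  26 541] [456.01663586 283.30683919]
wood [  0 276 103  89 764] [ 51.41753927 322.16099476]
wood [   30   299   250   177 16491] [161.68000728 410.16026924]
wood [ 345  328  140   28 2752] [406.11918605 341.26489826]
wood [   0  413   91   67 3036] [ 35.46673254 4
[... 582 characters left out ...]
645963] [0.96757199 0.42660314 0.03      ]
white [ 168   96   50   66 1610] [196.44720497 134.5552795 ] [0.85947297 0.26820788 0.03      ]
white [154 106  28  23 195] [166.26153846 119.43589744] [0.91160159 0.3454604  0.03      ]
white [ 328  116   52   49 1977] [353.54324734 139.57207891] [ 0.79886958 -0.14225244  0.03      ]
white [379 250  26  25 511] [391.58121331 261.75342466] [ 0.46454308 -0.19554988  0.03      ]
white [159 325  20  20 289] [168.78546713 334.4982699 ] [0.34766358 0.36598979 0.03      ]
white [   0  412   96   68 4518] [ 38.74037185 452.46392209] [0.11265229 0.67790189 0.03      ]
white [ 95 455  54  25 757] [118.8996037  470.75957728] [0.05266032 0.49466499 0.03      ]
```

View pics/tcrop.png

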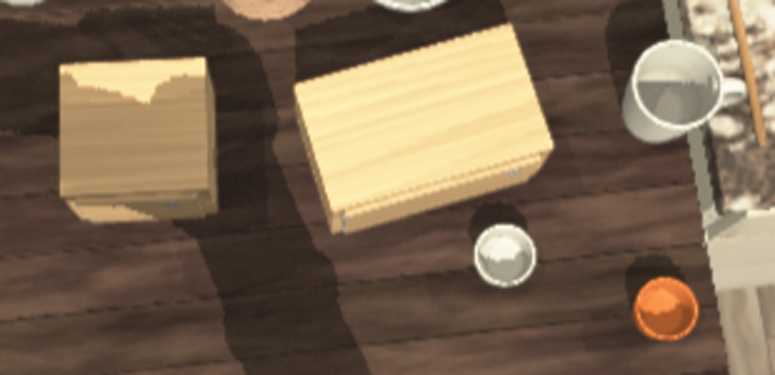

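View pics/scrop.png

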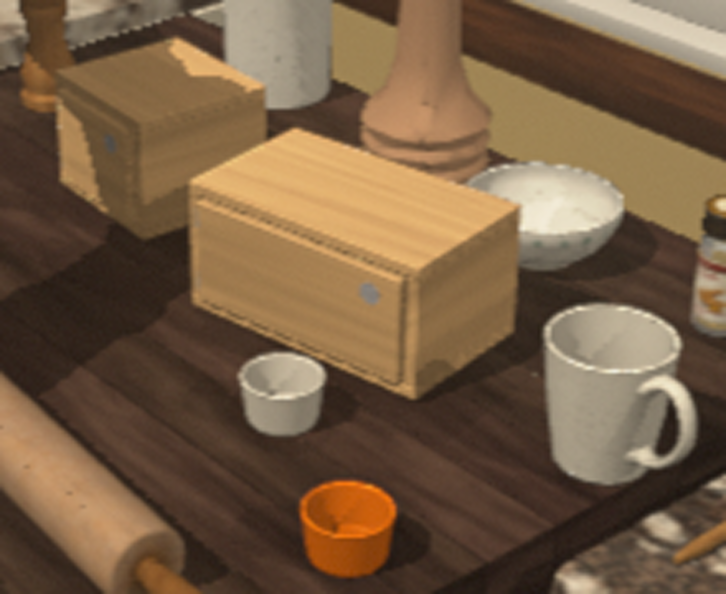

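```bash
cat >> h.py <<'E'
def tc(u,v): return ((u+.5)/2.5-.5+190,(v+.5)/2.5-.5+160)
def sc(u,v): return ((u+.5)/3.3-.5+270,(v+.5)/3.3-.5+180)
E
python3 - <<'E'
from h import *
t=cam("top"); s=cam("scene")
# wide: top quad via colour mask + hull minimal quad
A=dict(FL=onz(t,*tc(331,212),.115),FR=onz(t,*tc(553,148),.115),BR=onz(t,*tc(513,25),.115),BL=onz(t,*tc(295,87),.115))
for k,v in A.items(): print(k,v.round(4))
P={k:v[:2] for k,v in A.items()}
print("w",np.linalg.norm(P['FL']-P['FR']),np.linalg.norm(P['BL']-P['BR']),"d",np.linalg.norm(P['FL']-P['BL']),np.linalg.norm(P['FR']-P['BR']))
y=(P['FL']-P['FR'])+(P['BL']-P['BR']); print("yaw from y",np.degrees(np.arctan2(-y[0],y[1])))
x=(P['BL']-P['FL'])+(P['BR']-P['FR']); print("yaw from x",np.degrees(np.arctan2(x[1],x[0])))
c=sum(P.values())/4; print("c",c)
yaw=np.arctan2(-y[0],y[1])
A=dict(FL=onz(s,*sc(190,185),.115),FR=onz(s,*sc(415,275),.115),BR=onz(s,*sc(520,207),.115),BL=onz(s,*sc(295,130),.115))
for k,v in A.items(): print("scene",k,v.round(4))
c2=sum(v[:2] for v in A.values())/4; print(c2)
y=A['FL']-A['FR']+A['BL']-A['BR'];print("yaw s",np.degrees(np.arctan2(-y[0],y[1])))
p,e=tri(t,tc(512,171),s,sc(370,293)); print("disc",p,e)
for yy in (yaw,):
    X=np.array([np.cos(yy),np.sin(yy)]);Y=np.array([-X[1],X[0]]); print("pred disc",c-.072*X-.072*Y, "hinge",c-.071*X+.098*Y)
print("ram top",onz(t,391.6,261.75,.033), "scene rim", onz(s,*sc(283,377),.037))
# ramekin foot scene
for nm,uv in dict(mug=sc(612,345)).items(): print(nm,onz(s,*uv,.1))
print("narrow",[onz(t,*tc(*q),.115).round(3)[:2] for q in((62,195),(216,190),(206,58),(60,65))])
print("orange",onz(t,456,283.3,.033)); print("mug", onz(t,*tc(677,85),.1))
print("pin",[onz(t,*q,.04).round(3) for q in((311,345),(345,342),(451,340),(485,340))])
print("table edges",[onz(t,*q,0).round(3) for q in((122,401),(490,359),(475,250),(440,98),(115,130))])
E
```

```text
FL [ 0.5099 -0.0259  0.115 ]
FR [ 0.548 -0.242  0.115]
BR [ 0.6742 -0.222   0.115 ]
BL [ 0.6354 -0.0053  0.115 ]
w 0.2195167658159792 0.2200709557816723 d 0.12722482805226046 0.12777047882263248
yaw from y 10.072355511990272
yaw from x 9.160853594073984
c [ 0.59188769 -0.12379382]
scene FL [ 0.506  -0.0317  0.115 ]
scene FR [ 0.5403 -0.2468  0.115 ]
scene BR [ 0.6725 -0.2208  0.115 ]
scene BL [ 0.6336 -0.0067  0.115 ]
[ 0.58808617 -0.1265057 ]
yaw s 9.680564979999644
disc [ 0.5368163  -0.20544693  0.08376966] 0.0008292745976292415
pred disc [ 0.53358958 -0.20727633] hinge [ 0.50484258 -0.03972153]
ram top [ 0.46407086 -0.19511748  0.033     ] scene rim [ 0.46239286 -0.19563267  0.037     ]
mug [ 0.59353205 -0.38165158  0.1       ]
narrow [array([0.554, 0.224]), array([0.543, 0.079]), array([0.674, 0.077]), array([0.683, 0.217])]
orange [ 0.3929927  -0.34523771  0.033     ]
mug [ 0.60070237 -0.37421111  0.1       ]
pin [array([0.284, 0.026, 0.04 ]), array([ 0.282, -0.056,  0.04 ]), array([ 0.259, -0.308,  0.04 ]), array([ 0.25 , -0.389,  0.04 ])]
table edges [array([0.204, 0.494, 0.   ]), array([ 0.203, -0.406,  0.   ]), array([ 0.476, -0.417,  0.   ]), array([ 0.906, -0.397,  0.   ]), array([0.912, 0.493, 0.   ])]
```

There are two ramekin-shaped things: white at scene (355,298) / top (392,262), and orange at scene (376,339) / top (456,283). The white one is the target: it isn't orange and it stands about 66–70 mm in front of the wide door, as the crop confirms. Measured positions:

| Item | Measured |
|---|---|
| Wide cupboard centre | about (0.590, -0.125), yaw 9.8° |
| Cupboard top, size | 220 x 127 mm (expected 220 x 130) |
| Disc height | 83.8 mm (expected 83.5) |

I'll swing the arm over now, turning the jaws to lie along the cupboard's x.

Request:
{"method": "apply_moves", "body": {
  "increments": [
    {"jaw": 0.0,"offset": [-0.08,0.12,0],"roll": 0.07},
    {"jaw": 0.0,"offset": [-0.16,0.24,0],"roll": 0.15},
    {"jaw": 0.0,"offset": [-0.23,0.36,0],"roll": 0.23},
    {"jaw": 0.0,"offset": [-0.3,0.48,0],"roll": 0.3},
    {"jaw": -0.3,"offset": [-0.37,0.58,0],"roll": 0.37}
  ]
}}

```text
time_s: 0.72
tcp_pos: [0.3775, 0.3889, 0.2314]
tcp_rot: [0.963, 0.268, 0.0, -0.0]
ft_force: [2.3, 0.8, 0.3]
finger_gap: 0.0316
```

```bash
cat >> h.py <<'E'
def goto(p,yaw=None,n=1):
    """print offset for target world p and tool-x yaw (deg) in move units"""
    s=bot.sense(); M=R.from_quat(s["tcp_rot"]).as_matrix(); d=M.T@(np.array(p)-s["tcp_pos"])
    y=np.degrees(np.arctan2(M[1,0],M[0,0]))
    print("t%.2f"%s["time_s"],"tcp",s["tcp_pos"].round(4),"yaw %.1f"%y,"gap %.4f"%s["finger_gap"],"F",np.round(s["ft_force"],2),"q7 %.2f"%s["qpos"][6])
    r=0 if yaw is None else -((yaw-y+180)%360-180)/90
    print(" offset",(d/.3).round(3),"roll %.3f"%r,"dist mm %.0f"%(np.linalg.norm(d)*1e3))
C=np.array([.590,-.125]); YAW=np.radians(9.8); X=np.array([np.cos(YAW),np.sin(YAW)]); Y=np.array([-X[1],X[0]])
def cw(x,y,z): return np.r_[C+x*X+y*Y,z]
def wc(p): d=np.array(p)[:2]-C; return d@X,d@Y
E
python3 -c "
from h import *
goto((.5,.2,.25),9.8)
print(wc((.4635,-.1955)))"
```

```text
t0.72 tcp [0.3775 0.3889 0.2314] yaw 31.1 gap 0.0316 F [2.25 0.81 0.3 ] q7 -0.28
 offset [ 0.024  0.75  -0.062] roll 0.237 dist mm 226
(np.float64(-0.13665386884936676), np.float64(-0.04793975519858295))
```

Request:
{"method": "apply_moves", "body": {
  "increments": [
    {"jaw": -0.3,"offset": [0.0,0.13,-0.01],"roll": 0.06},
    {"jaw": -0.3,"offset": [0.01,0.26,-0.02],"roll": 0.12},
    {"jaw": -0.3,"offset": [0.01,0.39,-0.03],"roll": 0.18},
    {"jaw": -0.3,"offset": [0.02,0.52,-0.04],"roll": 0.21},
    {"jaw": -0.3,"offset": [0.02,0.64,-0.06],"roll": 0.24}
  ]
}}

```text
time_s: 1.13
tcp_pos: [0.4825, 0.2282, 0.2492]
tcp_rot: [0.996, 0.085, -0.0, 0.0]
ft_force: [0.0, -0.1, 0.0]
finger_gap: 0.0298
```

```bash
python3 -c "
from h import *
goto(cw(-.139,.03,.20),9.8)"
```

```text
t1.13 tcp [0.4825 0.2282 0.2492] yaw 9.7 gap 0.0298 F [ 0.01 -0.11  0.02] q7 -0.28
 offset [-0.309  1.121  0.164] roll -0.001 dist mm 352
```

Request:
{"method": "apply_moves", "body": {
  "increments": [
    {"jaw": -0.3,"offset": [-0.04,0.12,0],"roll": 0},
    {"jaw": -0.3,"offset": [-0.08,0.24,0],"roll": 0},
    {"jaw": -0.3,"offset": [-0.12,0.36,0],"roll": 0},
    {"jaw": -0.3,"offset": [-0.16,0.48,0],"roll": 0},
    {"jaw": -0.3,"offset": [-0.2,0.6,0],"roll": 0}
  ]
}}

```text
time_s: 1.55
tcp_pos: [0.4529, 0.041, 0.2493]
tcp_rot: [0.996, 0.086, 0.0, -0.0]
ft_force: [1.6, 0.2, 1.1]
finger_gap: 0.0299
```

Request:
{"method": "apply_moves", "body": {
  "increments": [
    {"jaw": -0.3,"offset": [-0.03,0.12,0],"roll": 0},
    {"jaw": -0.3,"offset": [-0.06,0.24,0.04],"roll": 0},
    {"jaw": -0.3,"offset": [-0.09,0.36,0.08],"roll": 0},
    {"jaw": -0.3,"offset": [-0.11,0.48,0.12],"roll": 0},
    {"jaw": -0.3,"offset": [-0.11,0.51,0.16],"roll": 0}
  ]
}}

```text
time_s: 1.97
tcp_pos: [0.4462, -0.12, 0.2015]
tcp_rot: [0.997, 0.083, 0.001, 0.001]
ft_force: [-0.3, -1.0, 0.4]
finger_gap: 0.0297
```

```bash
python3 - <<'E'
from h import *
for n in ("top","wrist"):
    d=cam(n); cv2.imwrite(f"pics/{n}1.png",d["frame"])
goto(cw(-.139,.03,.02),9.8)
E
```

```text
t2.07 tcp [ 0.4459 -0.1162  0.1999] yaw 9.6 gap 0.0296 F [0.49 0.52 0.67] q7 0.38
 offset [0.006 0.011 0.6  ] roll -0.002 dist mm 180
```

View pics/wrist1.png

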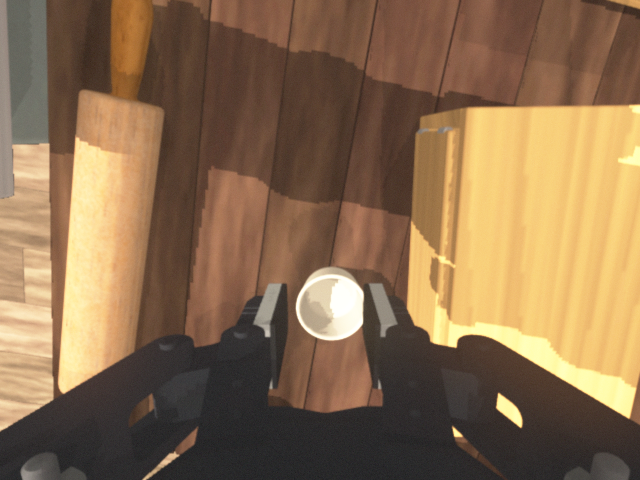

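View pics/top1.png

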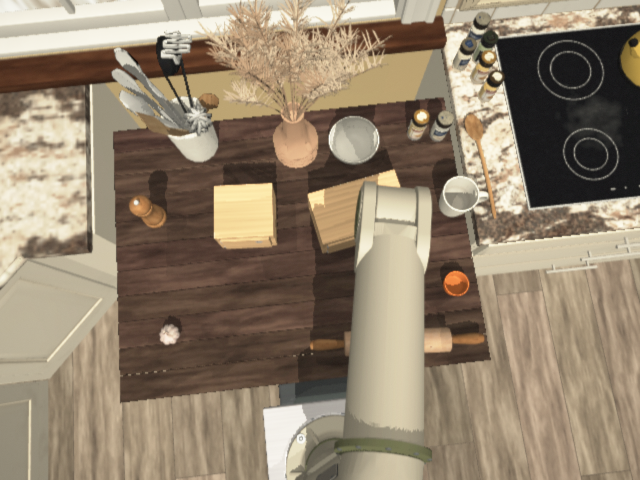

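```bash
python3 - <<'E'
from h import *
d=eyes.grab_frame("wrist"); T=np.array(d["T_tool_cam"]); K=d["K"]; print(T.round(4),K[0])
def at(u,v,z):
    r=T[:3,:3]@np.array([(u-K[0,2])/K[0,0],-(v-K[1,2])/K[1,1],-1.]); e=T[:3,3]; return (e+r*(z-e[2])/r[2])*1e3
for z in (0,-.02,-.04,-.06,-.08,-.1):
    print(z,"pad inner front",at(287,285,z).round(), at(365,285,z).round(),"knuckleR upper",at(500,345,z).round(),"bolt",at(630,470,z).round())
E
```

```text
[[ 1.000e+00  3.000e-04  4.000e-04  7.000e-04]
 [ 4.000e-04 -9.659e-01 -2.591e-01 -6.590e-02]
 [ 3.000e-04  2.591e-01 -9.659e-01 -1.432e-01]
 [ 0.000e+00  0.000e+00  0.000e+00  1.000e+00]] [387.18843715   0.         324.84508901]
0 pad inner front [-14.  -9.   0.] [16. -9.  0.] knuckleR upper [73. 18.  0.] bolt [140.  81.   0.]
-0.02 pad inner front [-12. -17. -20.] [ 14. -17. -20.] knuckleR upper [ 63.   6. -20.] bolt [120.  61. -20.]
-0.04 pad inner front [-10. -25. -40.] [ 12. -25. -40.] knuckleR upper [ 53.  -6. -40.] bolt [101.  40. -40.]
-0.06 pad inner front [ -8. -33. -60.] [ 10. -33. -60.] knuckleR upper [ 43. -17. -60.] bolt [ 81.  20. -60.]
-0.08 pad inner front [ -6. -41. -80.] [  8. -41. -80.] knuckleR upper [ 33. -29. -80.] bolt [ 62.  -1. -80.]
-0.1 pad inner front [  -4.  -49. -100.] [   5.  -49. -100.] knuckleR upper [  22.  -41. -100.] bolt [  43.  -21. -100.]
```

The wrist view shows the ramekin at (333,305), with the finger linkages spreading about 60 mm sideways. With the jaws along x, that would come too near the door, which is about 66 mm away. I'll turn the tool so the jaws lie along the door, shut the fingers, and push with the back of one finger.

Request:
{"method": "apply_moves", "body": {
  "increments": [
    {"jaw": -1,"offset": [0,0,0],"roll": -0.07},
    {"jaw": -1,"offset": [0,0,0],"roll": -0.14},
    {"jaw": -1,"offset": [0,0,0],"roll": -0.21},
    {"jaw": -1,"offset": [0,0,0],"roll": -0.28},
    {"jaw": -1,"offset": [0,0,0],"roll": -0.35}
  ]
}}

```text
time_s: 2.53
tcp_pos: [0.448, -0.1118, 0.2021]
tcp_rot: [0.934, 0.357, 0.0, -0.0]
ft_force: [-0.0, -0.2, 0.3]
finger_gap: 0.0005
```

Request:
{"method": "apply_moves", "body": {
  "increments": [
    {"jaw": -1,"offset": [0,0,0],"roll": -0.07},
    {"jaw": -1,"offset": [0,0,0],"roll": -0.14},
    {"jaw": -1,"offset": [0,0,0],"roll": -0.21},
    {"jaw": -1,"offset": [0,0,0],"roll": -0.28},
    {"jaw": -1,"offset": [0,0,0],"roll": -0.35}
  ]
}}

```text
time_s: 2.95
tcp_pos: [0.448, -0.1118, 0.2021]
tcp_rot: [0.802, 0.598, 0.0, 0.0]
ft_force: [0.2, -0.2, 1.4]
finger_gap: -0.0002
```

Request:
{"method": "apply_moves", "body": {
  "increments": [
    {"jaw": -1,"offset": [0,0,0],"roll": -0.07},
    {"jaw": -1,"offset": [0,0,0],"roll": -0.14},
    {"jaw": -1,"offset": [0,0,0],"roll": -0.21},
    {"jaw": -1,"offset": [0,0,0],"roll": -0.28},
    {"jaw": -1,"offset": [0,0,0],"roll": -0.3}
  ]
}}

```text
time_s: 3.37
tcp_pos: [0.448, -0.1118, 0.2021]
tcp_rot: [0.64, 0.769, 0.0, 0.0]
ft_force: [-0.0, -0.5, 0.2]
finger_gap: -0.0001
```

```bash
python3 - <<'E'
from h import *
d=cam("wrist"); cv2.imwrite(f"pics/wrist2.png",d["frame"])
goto(cw(-.139,.04,.02),99.8)
E
```

```text
t3.42 tcp [ 0.448  -0.1118  0.202 ] yaw 100.4 gap 0.0002 F [ 0.34 -0.37 -1.35] q7 1.96
 offset [ 0.009 -0.005  0.607] roll 0.006 dist mm 182
```

View pics/wrist2.png

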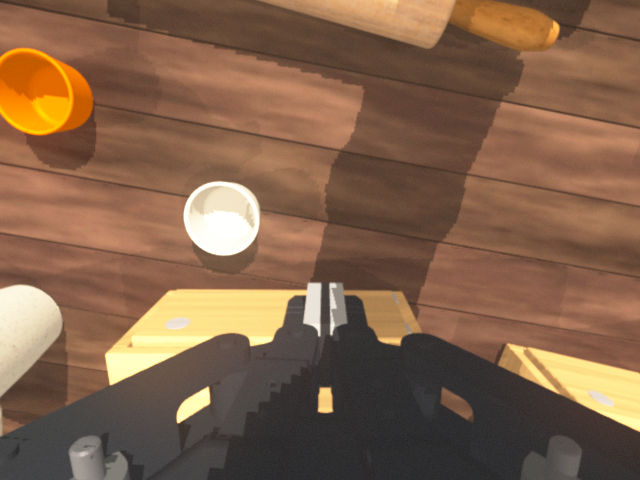

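```bash
python3 - <<'E'
from h import *
d=cam("wrist"); f=d["frame"]
hsv=cv2.cvtColor(f,cv2.COLOR_BGR2HSV)
m=cv2.inRange(hsv,(0,0,150),(180,60,255)); m[:, :120]=0; m[280:]=0;m[:150]=0
c=max(cv2.findContours(m,0,2)[0],key=cv2.contourArea); e=cv2.fitEllipse(c); print(e)
p=onz(d,*e[0],.035); print("ramekin",p,"cup",np.round(wc(p),4),"diam",e[1][0]/387*(d['eye'][2]-.037),e[1][1]/387*(d['eye'][2]-.037))
# top front edge of carcass and disc
q=onz(d,177,323,.0835); print("disc",q,"cup",np.round(wc(q),4), "expected -.072,-.072")
for u,v in((180,290),(300,290)): q=onz(d,u,v,.016); print("door foot",np.round(wc(q),4))
for u,v in((135,347),(240,338)): q=onz(d,u,v,.115); print("top front edge",np.round(wc(q),4))
E
```

```text
((221.9178924560547, 217.32432556152344), (73.40084838867188, 76.25003051757812), 108.52506256103516)
ramekin [ 0.46301578 -0.19413556  0.035     ] cup [-0.1369 -0.0465] diam 0.05845678550676885 0.06072588773426976
disc [ 0.5364768  -0.20686488  0.0835    ] cup [-0.0667 -0.0716] expected -.072,-.072
door foot [-0.0649 -0.0939]
door foot [-0.0659  0.0156]
top front edge [-0.0652 -0.088 ]
top front edge [-0.0725 -0.0178]
```

```bash
sed -i 's/^C=np.array(\[.590,-.125\])/C=np.array([.594,-.1243])/' h.py; python3 - <<'E'
from h import *
s=bot.sense(); print(wc(s["tcp_pos"]), wc((.4632,-.1945)), wc((.3930,-.3452)))
goto(cw(-.141,.04,.018),99.8)
E
```

```text
(np.float64(-0.14184305951106807), np.float64(0.036963596894103085)) (np.float64(-0.14084005996309595), np.float64(-0.04691223198262396)) (np.float64(-0.23566626596095805), np.float64(-0.18346449544263044))
t3.47 tcp [ 0.4479 -0.112   0.202 ] yaw 100.1 gap -0.0002 F [ 0.33 -0.31  0.43] q7 1.95
 offset [0.01  0.002 0.613] roll 0.003 dist mm 184
```

Request:
{"method": "apply_moves", "body": {
  "increments": [
    {"jaw": -1,"offset": [0.01,0,0.13],"roll": 0},
    {"jaw": -1,"offset": [0.01,0,0.26],"roll": 0},
    {"jaw": -1,"offset": [0.01,0,0.38],"roll": 0},
    {"jaw": -1,"offset": [0.01,0,0.45],"roll": 0},
    {"jaw": -1,"offset": [0.01,0,0.48],"roll": 0}
  ]
}}

```text
time_s: 3.88
tcp_pos: [0.4451, -0.1092, 0.0546]
tcp_rot: [0.643, 0.766, -0.001, -0.002]
ft_force: [-0.4, -0.2, -0.5]
finger_gap: -0.0005
```

Request:
{"method": "apply_moves", "body": {
  "increments": [
    {"jaw": -1,"offset": [0,0,0.03],"roll": 0},
    {"jaw": -1,"offset": [0,0,0.06],"roll": 0},
    {"jaw": -1,"offset": [0,0,0.09],"roll": 0},
    {"jaw": -1,"offset": [0,0,0.12],"roll": 0},
    {"jaw": -1,"offset": [0,0,0.13],"roll": 0}
  ]
}}

```text
time_s: 4.3
tcp_pos: [0.4468, -0.1104, 0.0176]
tcp_rot: [0.643, 0.766, -0.0, -0.0]
ft_force: [0.3, -0.3, -0.4]
finger_gap: 0.0001
```

```bash
python3 - <<'E'
from h import *
s=bot.sense(); print(wc(s["tcp_pos"]))
goto(cw(-.141,-.017,.018),99.8)
d=cam("scene"); cv2.imwrite("pics/s3.png",cv2.resize(d["frame"][180:360,270:490],None,fx=3.3,fy=3.3,interpolation=cv2.INTER_CUBIC))
d=cam("wrist"); cv2.imwrite("pics/w3.png",d["frame"])
E
```

```text
(np.float64(-0.14270745815906968), np.float64(0.03873044171460279))
t4.30 tcp [ 0.4468 -0.1104  0.0176] yaw 99.9 gap 0.0001 F [ 0.35 -0.27 -0.44] q7 2.13
 offset [-0.186  0.005 -0.001] roll 0.001 dist mm 56
```

View pics/s3.png

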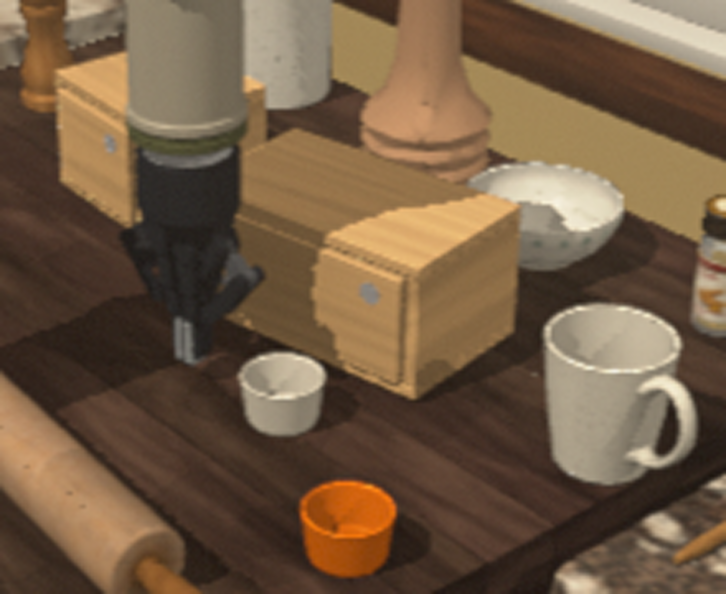

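View pics/w3.png

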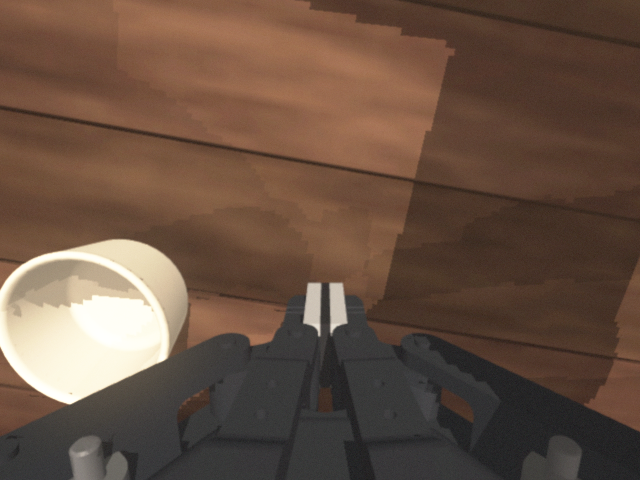

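The fingers are down to the left of the ramekin (crop (185,350); ramekin at (283,393)), in line with it and well clear of the door. I'll push slowly along -Y.

Request:
{"method": "apply_moves", "body": {
  "increments": [
    {"jaw": -1,"offset": [-0.03,0.006,0],"roll": 0},
    {"jaw": -1,"offset": [-0.06,0.006,0],"roll": 0},
    {"jaw": -1,"offset": [-0.09,0.006,0],"roll": 0},
    {"jaw": -1,"offset": [-0.11,0.006,0],"roll": 0},
    {"jaw": -1,"offset": [-0.13,0.006,0],"roll": 0}
  ]
}}

```text
time_s: 4.82
tcp_pos: [0.4555, -0.1502, 0.0186]
tcp_rot: [0.644, 0.765, -0.0, 0.0]
ft_force: [-1.0, 1.3, -0.2]
finger_gap: -0.0003
```

Request:
{"method": "apply_moves", "body": {
  "increments": [
    {"jaw": -1,"offset": [-0.015,0,0],"roll": 0},
    {"jaw": -1,"offset": [-0.03,0,0],"roll": 0},
    {"jaw": -1,"offset": [-0.045,0,0],"roll": 0},
    {"jaw": -1,"offset": [-0.06,0,0],"roll": 0},
    {"jaw": -1,"offset": [-0.075,0,0],"roll": 0}
  ]
}}

```text
time_s: 5.23
tcp_pos: [0.4592, -0.1711, 0.0182]
tcp_rot: [0.643, 0.766, -0.0, -0.0]
ft_force: [-0.2, 0.5, 0.2]
finger_gap: 0.0
```

```bash
cat > ck.py <<'E'
import sys
from h import *
k=sys.argv[1]
s=bot.sense(); print("tcp cup",np.round(wc(s["tcp_pos"]),4),"z",s["tcp_pos"][2].round(4),"F",np.round(s["ft_force"],2),"t",s["time_s"])
d=cam("scene"); cv2.imwrite(f"pics/s{k}.png",cv2.resize(d["frame"][180:360,270:490],None,fx=3.3,fy=3.3,interpolation=cv2.INTER_CUBIC))
d=cam("wrist"); cv2.imwrite(f"pics/w{k}.png",d["frame"])
E
python3 ck.py 4
```

```text
tcp cup [-0.1408 -0.0232] z 0.0182 F [-0.2   0.52  0.2 ] t 5.2333
```

View pics/s4.png

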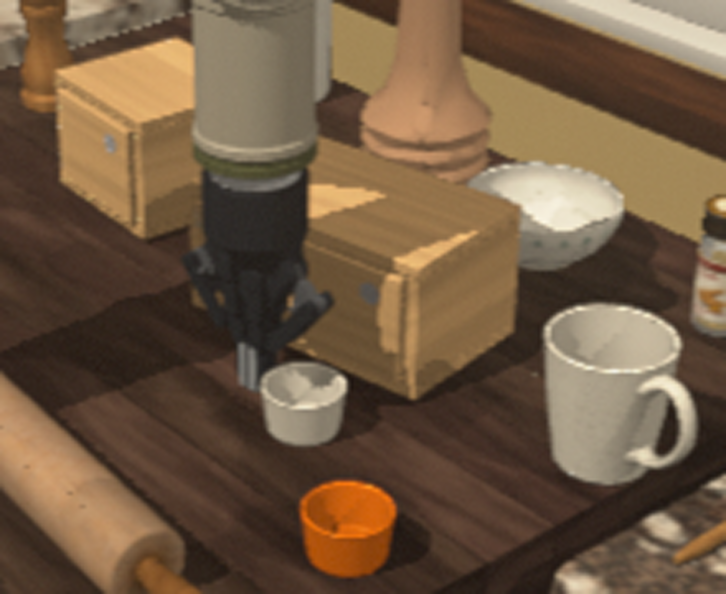

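View pics/w4.png

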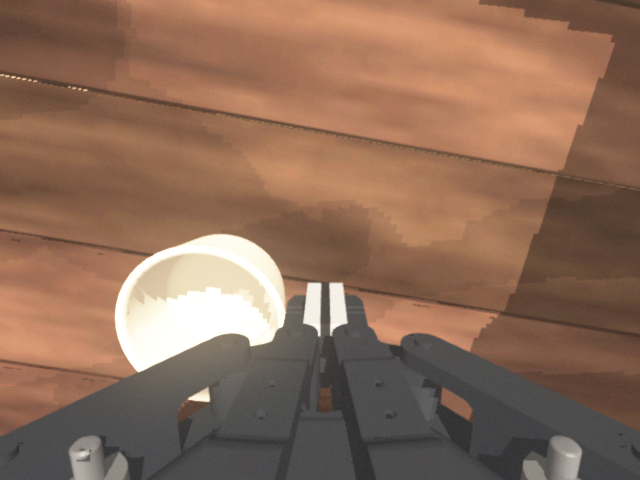

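The ramekin slides upright (crop (305,402)) with the finger behind it. I'll carry on.

Request:
{"method": "apply_moves", "body": {
  "increments": [
    {"jaw": -1,"offset": [-0.02,0,0],"roll": 0},
    {"jaw": -1,"offset": [-0.04,0,0],"roll": 0},
    {"jaw": -1,"offset": [-0.06,0,0],"roll": 0},
    {"jaw": -1,"offset": [-0.08,0,0],"roll": 0},
    {"jaw": -1,"offset": [-0.1,0,0],"roll": 0}
  ]
}}

```text
time_s: 5.75
tcp_pos: [0.4644, -0.2012, 0.0183]
tcp_rot: [0.644, 0.765, -0.0, 0.0]
ft_force: [-0.3, -0.4, -0.3]
finger_gap: -0.0001
```

```bash
python3 ck.py 5; python3 - <<'E'
from h import *
for k,n in(("w4",0),("w5",0)):
    f=cv2.imread(f"pics/{k}.png"); s=bot.sense(); d=cam("wrist"); 
    hsv=cv2.cvtColor(f,cv2.COLOR_BGR2HSV); m=cv2.inRange(hsv,(0,0,170),(35,110,255)); m[:,300:]=0
    c=max(cv2.findContours(m,0,2)[0],key=cv2.contourArea); x=cv2.boundingRect(c); print(k,x)
E
```

```text
tcp cup [-0.1408 -0.0538] z 0.0183 F [-0.34 -0.42 -0.3 ] t 5.75
w4 (114, 233, 186, 141)
w5 (113, 234, 187, 138)
```

View pics/s5.png

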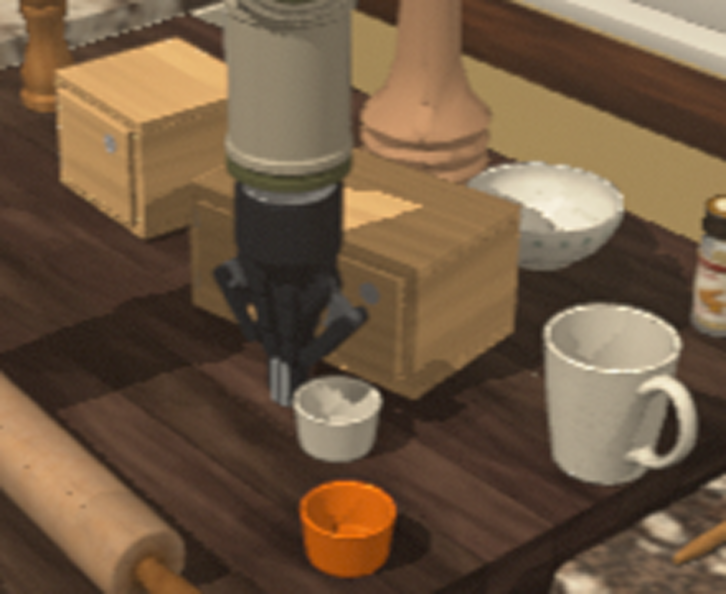

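View pics/w5.png

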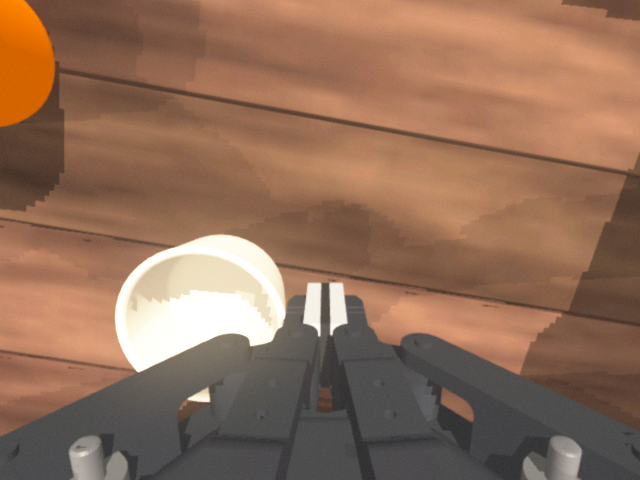

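Request:
{"method": "apply_moves", "body": {
  "increments": [
    {"jaw": -1,"offset": [-0.025,0,0],"roll": 0},
    {"jaw": -1,"offset": [-0.05,0,0],"roll": 0},
    {"jaw": -1,"offset": [-0.075,0,0],"roll": 0},
    {"jaw": -1,"offset": [-0.1,0,0],"roll": 0},
    {"jaw": -1,"offset": [-0.12,0,0],"roll": 0}
  ]
}}

```text
time_s: 6.37
tcp_pos: [0.4706, -0.2373, 0.0184]
tcp_rot: [0.644, 0.765, -0.0, 0.0]
ft_force: [-0.7, 0.5, -0.5]
finger_gap: 0.0001
```

```bash
python3 ck.py 6
```

```text
tcp cup [-0.1408 -0.0903] z 0.0184 F [-0.73  0.52 -0.47] t 6.3667
```

View pics/w6.png

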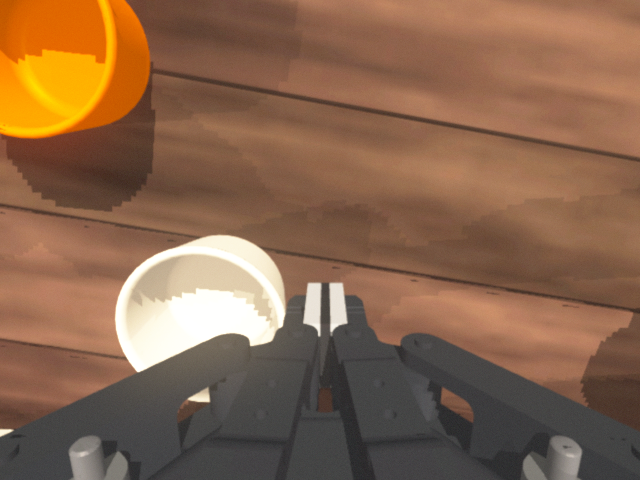

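Request:
{"method": "apply_moves", "body": {
  "increments": [
    {"jaw": -1,"offset": [-0.025,0,0],"roll": 0},
    {"jaw": -1,"offset": [-0.05,0,0],"roll": 0},
    {"jaw": -1,"offset": [-0.075,0,0],"roll": 0},
    {"jaw": -1,"offset": [-0.1,0,0],"roll": 0},
    {"jaw": -1,"offset": [-0.12,0,0],"roll": 0}
  ]
}}

```text
time_s: 6.88
tcp_pos: [0.4768, -0.2726, 0.0183]
tcp_rot: [0.644, 0.765, -0.0, 0.0]
ft_force: [-0.3, 1.4, -0.2]
finger_gap: -0.0002
```

Request:
{"method": "apply_moves", "body": {
  "increments": [
    {"jaw": -1,"offset": [-0.01,0,0],"roll": 0},
    {"jaw": -1,"offset": [-0.015,0,0],"roll": 0},
    {"jaw": -1,"offset": [-0.015,0,0],"roll": 0}
  ]
}}

```text
time_s: 7.13
tcp_pos: [0.4774, -0.2762, 0.0182]
tcp_rot: [0.644, 0.765, -0.0, -0.0]
ft_force: [0.2, -0.8, -0.8]
finger_gap: 0.0001
```

Request:
{"method": "apply_moves", "body": {
  "increments": [
    {"jaw": -1,"offset": [0.03,0,0],"roll": 0},
    {"jaw": -1,"offset": [0.07,0,0],"roll": 0},
    {"jaw": -1,"offset": [0.12,0,0],"roll": 0},
    {"jaw": -1,"offset": [0.15,-0.02,-0.1],"roll": 0},
    {"jaw": -1,"offset": [0.15,-0.04,-0.22],"roll": 0}
  ]
}}

```text
time_s: 7.55
tcp_pos: [0.4558, -0.2283, 0.0821]
tcp_rot: [0.642, 0.767, -0.001, -0.004]
ft_force: [0.9, -0.4, 0.1]
finger_gap: 0.0002
```

```bash
python3 ck.py 7; python3 - <<'E'
from h import *
d=cam("top"); cv2.imwrite("pics/t7.png",d["frame"])
E
```

```text
tcp cup [-0.1539 -0.079 ] z 0.0821 F [ 0.93 -0.45  0.07] t 7.55
```

View pics/s7.png

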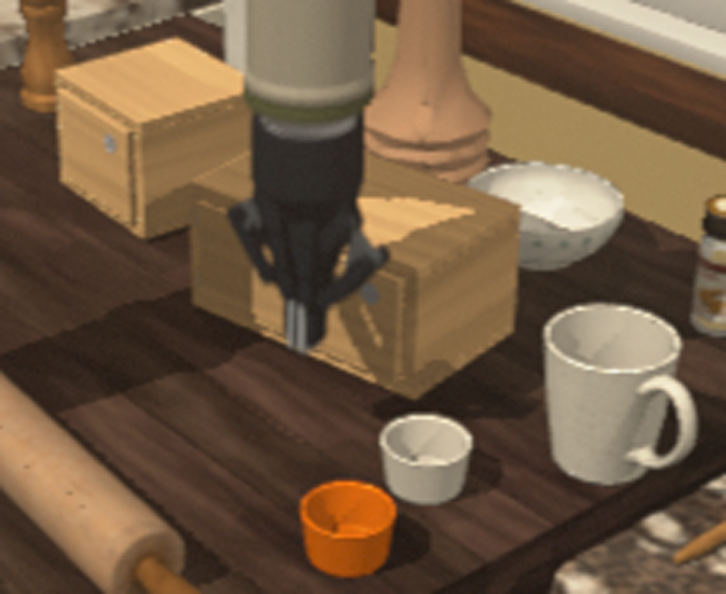

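View pics/w7.png

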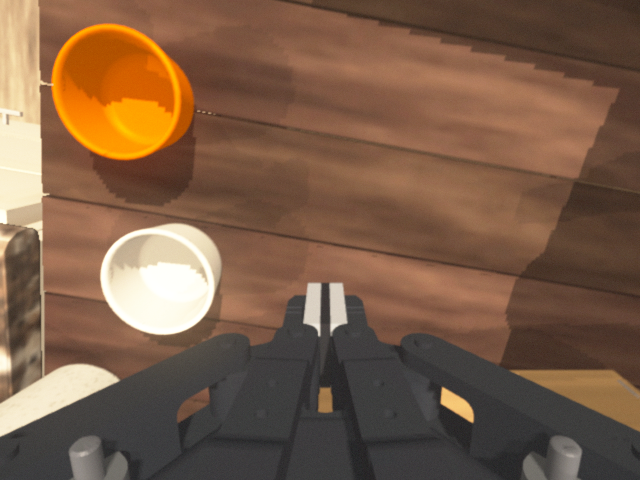

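```bash
python3 - <<'E'
from h import *
d=cam("wrist"); s=cam("scene")
p=onz(d,160,281,.037); print("ram wrist",p.round(4),np.round(wc(p),4))
p=onz(s,*sc(426,440),.037); print("ram scene",p.round(4),np.round(wc(p),4))
h=np.array([-.071,.098]); print("clear of door sweep mm",(np.hypot(*(np.array(wc(p))-h))-.196-.0305)*1e3)
goto(cw(-.105,-.072,.076),99.8)
E
```

```text
ram wrist [ 0.4847 -0.3166  0.037 ] [-0.1404 -0.1709]
ram scene [ 0.4857 -0.3187  0.037 ] [-0.1398 -0.1731]
clear of door sweep mm 53.19176901418207
t7.80 tcp [ 0.4581 -0.2319  0.0843] yaw 100.0 gap -0.0001 F [ 0.14 -0.59 -0.88] q7 2.35
 offset [0.036 0.158 0.028] roll 0.002 dist mm 49
```

The ramekin now stands upright at cupboard frame (-0.140, -0.172), and both views agree. That is 53 mm clear of the door's sweep, about 35 mm from the orange one, and clear of the mug. Next I'll move up to the disc.

Request:
{"method": "apply_moves", "body": {
  "increments": [
    {"jaw": -1,"offset": [0.02,0.03,0.02],"roll": 0},
    {"jaw": -1,"offset": [0.036,0.06,0.028],"roll": 0},
    {"jaw": -1,"offset": [0.036,0.1,0.028],"roll": 0},
    {"jaw": -1,"offset": [0.036,0.14,0.028],"roll": 0},
    {"jaw": -1,"offset": [0.036,0.158,0.028],"roll": 0}
  ]
}}

```text
time_s: 8.22
tcp_pos: [0.5044, -0.2125, 0.0743]
tcp_rot: [0.642, 0.766, -0.0, -0.001]
ft_force: [0.9, 0.6, 0.1]
finger_gap: 0.0001
```

```bash
python3 ck.py 8
```

```text
tcp cup [-0.1034 -0.0717] z 0.0743 F [0.88 0.58 0.1 ] t 8.2167
```

View pics/s8.png

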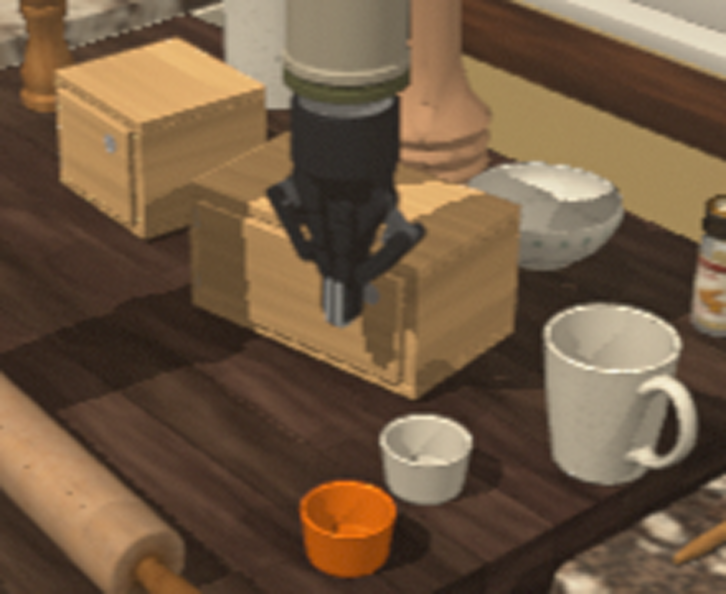

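View pics/w8.png

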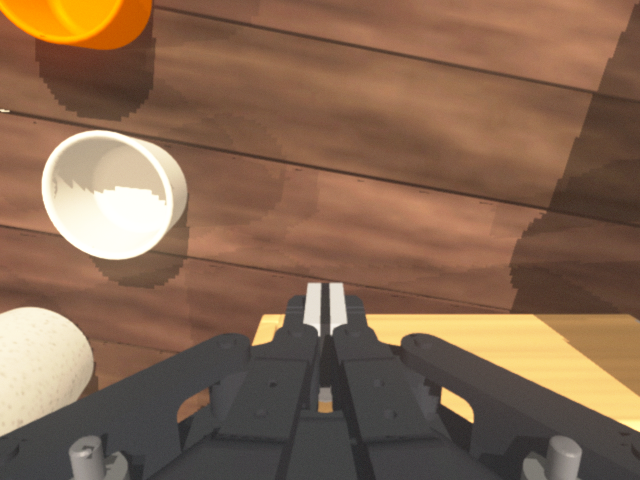

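Request:
{"method": "apply_moves", "body": {
  "increments": [
    {"jaw": -1,"offset": [0,0.01,0],"roll": 0},
    {"jaw": -1,"offset": [0,0.02,0],"roll": 0},
    {"jaw": -1,"offset": [0,0.03,0],"roll": 0},
    {"jaw": -1,"offset": [0,0.04,0],"roll": 0},
    {"jaw": -1,"offset": [0,0.04,0],"roll": 0}
  ]
}}

```text
time_s: 8.73
tcp_pos: [0.5151, -0.2125, 0.076]
tcp_rot: [0.643, 0.766, 0.0, 0.0]
ft_force: [1.1, 0.6, 0.5]
finger_gap: -0.0
```

Request:
{"method": "apply_moves", "body": {
  "increments": [
    {"jaw": -1,"offset": [0,0.003,0],"roll": 0},
    {"jaw": -1,"offset": [0,0.006,0],"roll": 0},
    {"jaw": -1,"offset": [0,0.01,0],"roll": 0},
    {"jaw": -1,"offset": [0,0.013,0],"roll": 0},
    {"jaw": -1,"offset": [0,0.013,0],"roll": 0}
  ]
}}

```text
time_s: 9.15
tcp_pos: [0.5186, -0.2119, 0.0759]
tcp_rot: [0.643, 0.766, 0.0, 0.0]
ft_force: [0.3, -0.5, -0.3]
finger_gap: 0.0001
```

```bash
python3 ck.py 9
```

```text
tcp cup [-0.0892 -0.0735] z 0.0759 F [ 0.32 -0.5  -0.29] t 9.15
```

Request:
{"method": "apply_moves", "body": {
  "increments": [
    {"jaw": -1,"offset": [0.004,0.003,0],"roll": 0},
    {"jaw": -1,"offset": [0.004,0.006,0],"roll": 0},
    {"jaw": -1,"offset": [0.004,0.01,0],"roll": 0},
    {"jaw": -1,"offset": [0.004,0.013,0],"roll": 0},
    {"jaw": -1,"offset": [0.004,0.013,0],"roll": 0}
  ]
}}

```text
time_s: 9.67
tcp_pos: [0.5223, -0.2101, 0.0759]
tcp_rot: [0.643, 0.766, -0.0, 0.0]
ft_force: [0.0, -0.4, 0.3]
finger_gap: -0.0
```

Request:
{"method": "apply_moves", "body": {
  "increments": [
    {"jaw": -1,"offset": [0,0.003,0],"roll": 0},
    {"jaw": -1,"offset": [0,0.006,0],"roll": 0},
    {"jaw": -1,"offset": [0,0.006,0],"roll": 0}
  ]
}}

```text
time_s: 9.92
tcp_pos: [0.524, -0.2098, 0.0759]
tcp_rot: [0.643, 0.766, -0.0, 0.0]
ft_force: [0.2, 0.9, 0.0]
finger_gap: -0.0001
```

Request:
{"method": "apply_moves", "body": {
  "increments": [
    {"jaw": -1,"offset": [0,0.003,0],"roll": 0},
    {"jaw": -1,"offset": [0,0.006,0],"roll": 0},
    {"jaw": -1,"offset": [0,0.006,0],"roll": 0}
  ]
}}

```text
time_s: 10.17
tcp_pos: [0.5254, -0.2096, 0.0758]
tcp_rot: [0.643, 0.765, -0.0, -0.0]
ft_force: [-1.9, -0.2, 0.4]
finger_gap: 0.0002
```

Request:
{"method": "apply_moves", "body": {
  "increments": [
    {"jaw": -1,"offset": [0,0.003,0],"roll": 0},
    {"jaw": -1,"offset": [0,0.006,0],"roll": 0},
    {"jaw": -1,"offset": [0,0.006,0],"roll": 0}
  ]
}}

```text
time_s: 10.42
tcp_pos: [0.5271, -0.2093, 0.0758]
tcp_rot: [0.643, 0.765, -0.0, -0.0]
ft_force: [-2.7, -0.2, 1.8]
finger_gap: -0.0001
```

```bash
python3 ck.py 10
```

```text
tcp cup [-0.0804 -0.0724] z 0.0758 F [-2.68 -0.17  1.76] t 10.4167
```

View pics/s10.png

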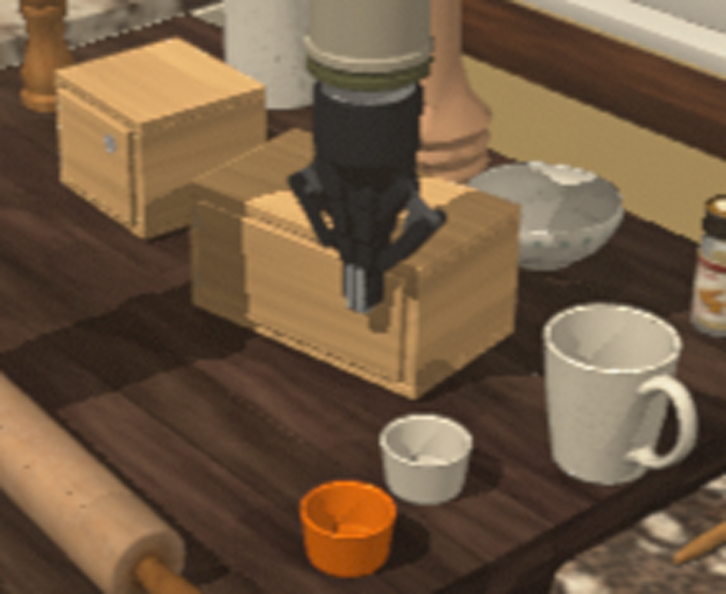

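The fingertips are on the disc (crop (362,300)) and the contact force is building. I'll press on a little at a time.

Request:
{"method": "apply_moves", "body": {
  "increments": [
    {"jaw": -1,"offset": [0,0.003,0],"roll": 0},
    {"jaw": -1,"offset": [0,0.005,0],"roll": 0},
    {"jaw": -1,"offset": [0,0.005,0],"roll": 0}
  ]
}}

```text
time_s: 10.77
tcp_pos: [0.5289, -0.209, 0.0758]
tcp_rot: [0.643, 0.766, -0.0, -0.0]
ft_force: [-2.6, -0.0, 0.9]
finger_gap: 0.0002
```

Request:
{"method": "apply_moves", "body": {
  "increments": [
    {"jaw": -1,"offset": [0,0.003,0],"roll": 0},
    {"jaw": -1,"offset": [0,0.005,0],"roll": 0},
    {"jaw": -1,"offset": [0,0.005,0],"roll": 0}
  ]
}}

```text
time_s: 11.02
tcp_pos: [0.5302, -0.2088, 0.0758]
tcp_rot: [0.643, 0.765, -0.0, -0.0]
ft_force: [-3.2, 0.2, 1.5]
finger_gap: -0.0001
```

Request:
{"method": "apply_moves", "body": {
  "increments": [
    {"jaw": -1,"offset": [0,0.002,0],"roll": 0},
    {"jaw": -1,"offset": [0,0.004,0],"roll": 0},
    {"jaw": -1,"offset": [0,0.004,0],"roll": 0}
  ]
}}

```text
time_s: 11.27
tcp_pos: [0.5304, -0.2088, 0.0756]
tcp_rot: [0.644, 0.765, -0.001, -0.001]
ft_force: [-7.5, 0.5, 3.0]
finger_gap: 0.0002
```

The force jumped to 7.5 N at the stop, so the catch must have let go. I'll draw back quickly, then up.

Request:
{"method": "apply_moves", "body": {
  "increments": [
    {"jaw": -1,"offset": [0,-0.08,-0.02],"roll": 0},
    {"jaw": -1,"offset": [0,-0.18,-0.06],"roll": 0},
    {"jaw": -1,"offset": [0,-0.26,-0.15],"roll": 0},
    {"jaw": -1,"offset": [0,-0.32,-0.26],"roll": 0},
    {"jaw": -1,"offset": [0,-0.34,-0.38],"roll": 0}
  ]
}}

```text
time_s: 11.68
tcp_pos: [0.4282, -0.2269, 0.1904]
tcp_rot: [0.645, 0.765, -0.0, -0.001]
ft_force: [2.0, -0.1, -0.0]
finger_gap: -0.0002
```

```bash
python3 ck.py 11
```

```text
tcp cup [-0.1808 -0.0729] z 0.1904 F [ 1.98 -0.08 -0.02] t 11.6833
```

View pics/s11.png

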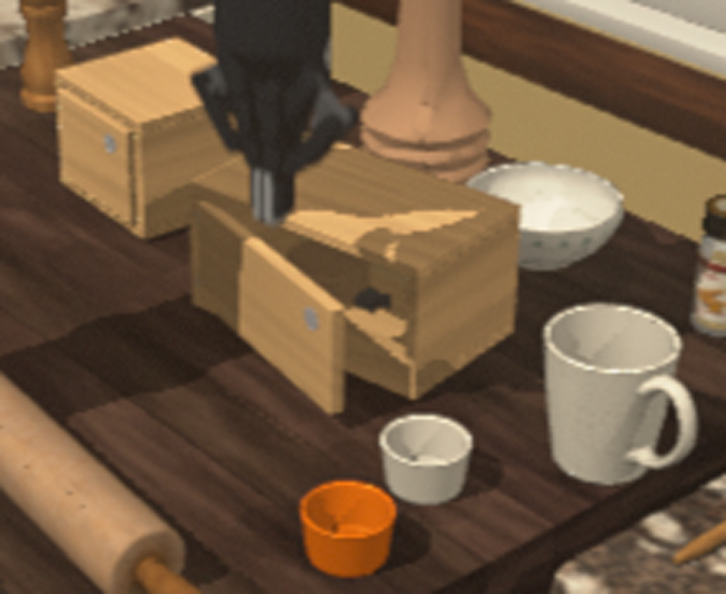

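The door has swung ajar and its free edge is at crop (335,360), clear of the ramekin at (426,458). I'll lift the hand away, let things settle and check from above.

Request:
{"method": "apply_moves", "body": {
  "increments": [
    {"jaw": -1,"offset": [0.02,0,-0.08],"roll": 0},
    {"jaw": -1,"offset": [0.08,0,-0.12],"roll": 0},
    {"jaw": -1,"offset": [0.16,0,-0.16],"roll": 0},
    {"jaw": -1,"offset": [0.26,0,-0.18],"roll": 0},
    {"jaw": -1,"offset": [0.36,0,-0.18],"roll": 0}
  ]
}}

```text
time_s: 12.2
tcp_pos: [0.4137, -0.1188, 0.2458]
tcp_rot: [0.644, 0.765, 0.001, 0.002]
ft_force: [0.9, -0.5, 0.1]
finger_gap: 0.0
```

Request:
{"method": "apply_moves", "body": {
  "increments": [
    {"jaw": -1,"offset": [0.12,0,0],"roll": 0},
    {"jaw": -1,"offset": [0.24,0.05,0],"roll": 0},
    {"jaw": -1,"offset": [0.36,0.1,0],"roll": 0},
    {"jaw": -1,"offset": [0.48,0.15,0],"roll": 0},
    {"jaw": -1,"offset": [0.6,0.2,0],"roll": 0}
  ]
}}

```text
time_s: 12.62
tcp_pos: [0.4412, 0.0707, 0.2444]
tcp_rot: [0.643, 0.766, 0.001, 0.0]
ft_force: [1.2, 0.2, 0.1]
finger_gap: 0.0006
```

Request:
{"method": "apply_moves", "body": {
  "increments": [
    {"jaw": -1,"offset": [0.1,0.03,0],"roll": 0},
    {"jaw": -1,"offset": [0.2,0.06,0],"roll": 0},
    {"jaw": -1,"offset": [0.3,0.1,0],"roll": 0},
    {"jaw": -1,"offset": [0.35,0.1,0],"roll": 0},
    {"jaw": -1,"offset": [0.35,0.1,0],"roll": 0}
  ]
}}

```text
time_s: 13.03
tcp_pos: [0.4514, 0.1819, 0.2435]
tcp_rot: [0.641, 0.768, 0.001, -0.001]
ft_force: [0.5, 0.6, -0.5]
finger_gap: -0.0
```

Request:
{"method": "apply_moves", "body": {
  "increments": [
    {"jaw": -1,"offset": [0,0,0],"roll": 0},
    {"jaw": -1,"offset": [0,0,0],"roll": 0},
    {"jaw": -1,"offset": [0,0,0],"roll": 0},
    {"jaw": -1,"offset": [0,0,0],"roll": 0},
    {"jaw": -1,"offset": [0,0,0],"roll": 0}
  ]
}}

```text
time_s: 13.45
tcp_pos: [0.4524, 0.1757, 0.2441]
tcp_rot: [0.644, 0.765, 0.0, 0.0]
ft_force: [0.7, 0.5, 0.0]
finger_gap: 0.0003
```

```bash
python3 ck.py 12; python3 - <<'E'
from h import *
d=cam("top"); cv2.imwrite("pics/t12.png",d["frame"]); f0=cv2.imread("pics/top0.png")
def cen(f,lo,hi,box):
    x0,y0,x1,y1=box; m=cv2.inRange(cv2.cvtColor(f,cv2.COLOR_BGR2HSV)[y0:y1,x0:x1],lo,hi); M=cv2.moments(m,True); return (M["m10"]/max(M["m00"],1)+x0,M["m01"]/max(M["m00"],1)+y0,M["m00"])
for nm,b,lo,hi in (("mug",(438,172,482,220),(0,0,120),(180,60,255)),("garlic",(155,320,185,352),(0,0,130),(180,70,255)),("mill",(125,185,172,232),(5,90,60),(25,255,255)),("orange",(438,265,475,302),(3,150,120),(20,255,255))):
    print(nm,np.round(cen(f0,lo,hi,b),1),np.round(cen(d["frame"],lo,hi,b),1))
E
```

```text
tcp cup [-0.0885  0.3197] z 0.2441 F [0.7  0.55 0.01] t 13.45
mug [ 461.4  195.4 1557. ] [ 461.4  195.4 1556. ]
garlic [168.8 334.5 303. ] [168.8 334.6 302. ]
mill [ 147.6  214.1 1506. ] [139.9 201.2 979. ]
orange [455.9 283.3 537. ] [455.9 283.2 533. ]
```

View pics/t12.png

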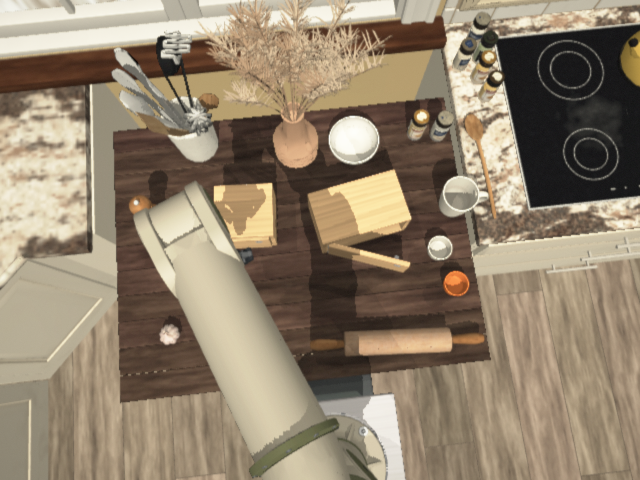

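View pics/s12.png

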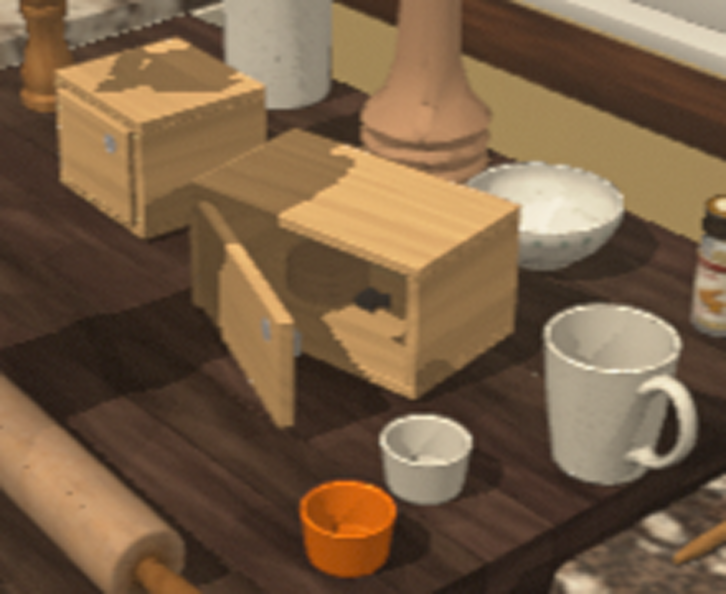

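```bash
python3 - <<'E'
from h import *
a=cam("scene")["frame"]; f0=cv2.imread("pics/scene0.png"); f12=cv2.imread("pics/s12.png")
print("mill diff",cv2.absdiff(a,f0)[165:215,272:292].mean(), "garlic",cv2.absdiff(a,f0)[222:244,194:216].mean(),"mug",cv2.absdiff(a,f0)[270:330,432:482].mean())
b=cv2.resize(a[180:360,270:490],None,fx=3.3,fy=3.3,interpolation=cv2.INTER_CUBIC)
print("door moved since?",cv2.absdiff(b,f12)[190:430,190:420].mean())
t=cam("top")
e=onz(t,407,268,.103); h=onz(t,332,247,.103); print("free edge out of face mm",(-.071-wc(e)[0])*1e3,"width",np.linalg.norm(e-h))
print(bot.sign_off())
E
```

```text
mill diff 13.325 garlic 2.652203856749311 mug 3.4684444444444447
door moved since? 1.0804649758454106
free edge out of face mm 102.33479510299865 width 0.18264471246983635
the job is handed in; nothing more can be done
None
```

The wide cupboard's door is open and the job is handed in at about 14 s.

- **Ramekin:** I pushed the white ramekin upright about 125 mm to the right along the worktop with the back of the shut fingers. It ended about 53 mm clear of the door's sweep. The top and scene views taken after the door opened show it still standing there.
- **Door:** I pressed the disc with the fingertips to the stop, where the force rose to 7.5 N. I then drew back and moved the hand well away. The free edge stands about 102 mm in front of the shut face (100 expected), and the door had stopped moving.
- **Bystanders:** The mug, garlic and orange ramekin are in the same pixels as at the start, within 0.1 px. The narrow cupboard looks shut.

**Pepper mill check:** The last numerical check on the mill was not clean. The arm hid it in the top view, and its patch in the scene view differed more than the others (13 against about 3 grey levels). I put that down to the arm's changed shadow or cover. By eye the mill stands in the same place in the scene crops, and the hand never went near it.

My first estimate of the cupboard's position was about 4 mm too near the robot. I corrected it from the wrist view, and the press contact then came within about 1 mm of where I expected.

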